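Move a row of resin miniatures from the drying rack to the priming rack

TASK

The four resin miniatures on the steel drying rack stand in the order in which they are to be primed. Move them to the wooden priming rack, one to each round pad, in the same left-to-right order as they stand in now: each upright with its whole base on its pad, set down rather than dropped, and none knocked over on the way.

Things in the scene. Friction and masses are not known exactly. Their poses are not given: they have to be found in the camera images.
- tower_mid (a point): Loose bone-coloured resin miniature: round watchtower, 64 mm high: plain round shaft 24 mm in diameter from 12 to 46 mm above its underside, battlemented crown 27 mm in diameter on top. Round base 34 mm in diameter and 4 mm thick; mass 25 to 70 g. The point is on its vertical axis, half-way up (32 mm above its underside); x axis points out of its back, z up.
- wizard_mid (a point): Loose bone-coloured resin miniature: robed wizard in a pointed, brimmed hat, 70 mm high: round robe 23 mm in diameter from 11 to 36 mm above its underside, a narrower neck, hat brim 23 mm in diameter at 50 mm, point on top. Round base 34 mm in diameter and 4 mm thick; mass 25 to 70 g. The point is on its vertical axis, half-way up (35 mm above its underside); x axis points out of its back, z up.
- golem_mid (a point): Loose bone-coloured resin miniature: blocky square golem, 56 mm high: torso 18 mm thick (front to back, its x axis) from 20 to 44 mm above its underside, 35 mm wide over the arms (its y axis), square head on top; best gripped front to back or over the arms, squarely. Round base 34 mm in diameter and 4 mm thick; mass 25 to 70 g. The point is on its vertical axis, half-way up (28 mm above its underside); x axis points out of its back, z up.
- owl_mid (a point): Loose bone-coloured resin miniature: squat round owl with two pointed ears, 52 mm high: body 29 mm in diameter from 18 to 32 mm above its underside, narrowing above and below. Round base 34 mm in diameter and 4 mm thick; mass 25 to 70 g. The point is on its vertical axis, half-way up (26 mm above its underside); x axis points out of its back, z up.
- plate_tower: Square slotted steel drip plate of the drying rack, 58 x 58 mm, 3 mm thick, fixed; the one on which the watchtower stands at the start (the four plates look alike). Origin at the centre of its underside, 30 mm above the desk (its top is 33 mm above the desk).
- plate_wizard: Square slotted steel drip plate of the drying rack, 58 x 58 mm, 3 mm thick, fixed; the one on which the wizard stands at the start (the four plates look alike). Origin at the centre of its underside, 30 mm above the desk (its top is 33 mm above the desk).
- plate_golem: Square slotted steel drip plate of the drying rack, 58 x 58 mm, 3 mm thick, fixed; the one on which the golem stands at the start (the four plates look alike). Origin at the centre of its underside, 30 mm above the desk (its top is 33 mm above the desk).
- plate_owl: Square slotted steel drip plate of the drying rack, 58 x 58 mm, 3 mm thick, fixed; the one on which the owl stands at the start (the four plates look alike). Origin at the centre of its underside, 30 mm above the desk (its top is 33 mm above the desk).
- drying_rack: Steel drying rack, fixed for the job: shallow drip tray 80 x 290 mm with end brackets and two rods carrying the four drip plates in a row, 70 mm apart. Origin on the desk under its middle; its y axis runs along the row, and the plates lie at y = -105, -35, 35 and 105 mm, in any order of the miniatures. The row runs roughly across the desk, left to right as the robot sees it (y axis to the robot's left).
- priming_rack: Wooden priming rack, fixed for the job: brown lath 66 x 300 mm on two feet, empty, with four round black rubber pads 52 mm in diameter in a row. Origin on the desk under its middle; its y axis runs along the row (to the robot's left), pad centres at x = 0, y = -105, -35, 35 and 105 mm; pad tops 34 mm above the desk. It is roughly parallel to the drying rack, and may be the nearer or the farther of the two.
Things that resemble listed ones, but are neither listed nor needed, are in the scene too. What is shaped like the part that bears wizard_mid but pink or purple is not meant. What is shaped like the part that bears owl_mid but red is not meant.

How it is judged:
By the outcome, as a careful person would: the job done as asked, in the order asked, and still so for the second after the job is handed in, with the robot touching nothing.
It also fails if it takes over 109 s, if anything falls off the work surface, if the arm or the gripper's body presses on something with over 40 N, if the wrist force passes 120 N, or if a joint passes its speed limit or range.

ROBOT

A 6-joint arm with a two-finger parallel gripper is mounted at the origin on the work surface. World frame = base frame: x ahead of the robot, y to its left, z up, the work surface at z = 0. Lengths are in m, angles in rad, forces in N, time in s.
With the tool pointing down it reaches from about 0.225 to 0.875 m from the base axis. Payload 3.4 kg.
Tool frame: the origin (TCP) lies between the finger pads; the fingertips stand 11 mm ahead of it and the grasp point (between the pads) lies 8 mm behind it (tips_ahead is the distance from the TCP to the fingertips, in m); z points along the fingers, x is the direction in which the jaws open and shut, and the axes are right-handed (so a half turn about z gives the same grasp; the last joint's range is limited). The gripper opens to 85 mm and grips with 20 to 120 N. Pads are 22 mm wide; open, the fingers measure 114 mm over their backs; the gripper's body (76 mm by 85 mm) begins 54 mm behind the grasp point. The pads swing forward as they close: fully open they stand 13 mm farther back than shut.
Start: joints at [-1.306, 0.276, 1.505, -0, 1.361, -0.121], TCP at [0.216, -0.533, 0.242] pointing down, gripper open.
Joint ranges: [-2.89, 2.89], [-0.75, 2.08], [0.22, 2.7], [-1.18, 4.32], [0.11, 2.71], [-2.7, 2.7]. Speed limits (rad/s): [2.57, 2.57, 3.14, 3.14, 3.14, 3.14].

INTERFACE

Orientations are given as a unit quaternion [w, x, y, z].
In Python, from rig import get_state, get_image, sign_off, masks_of, tips_ahead gives the robot as it stands.
- The arm moves only by the tool play_rows, never from a script. Its argument "series" is a list of rows, each an object of numbers: "fingers": the closure, from -1 (fully open) to 1 (shut); "dx", "dy", "dz": the shift along the world's x, y, z in mm; "turn": the turn about the world's z in rad. A call has 1 to 20 rows; each row shifts and turns the pose as measured when the row begins; what a row does not reach is not made up. A row lasts 1/12 s, in which the tool goes at most 41.7 mm and 7.16 degrees, less where a joint would pass 70% of its speed; a pose out of reach is approached as far as the arm can. A call with a gripper value outside its range is refused whole. The fingers move at their own pace and stop on an object; "squeeze" is the grip in N (left out, the last holds). Time passes only in rows, so rows that do not move let the fingers close. It gives the time, the measured TCP pose, the force and the opening at its end, in the units of the state.
- get_state(): the state, without advancing time (a new reading comes with each control period).
- get_image(name): name is "scene" or "top" or "wrist"; returns a dict with "pixels" (400x640x3 uint8, red, green, blue), "vfov" (degrees; the focal length in pixels is half the picture's height over the tangent of half this angle, whatever the lens; pixels are square), "cx", "cy" (the principal point, pixels), "rvec" (rotation vector, rad) and "tvec" (3), from world to camera coordinates, as OpenCV has them; the wrist camera has in their place "hand_eye" (4x4, takes a point from camera to tool coordinates, whose origin is the TCP and whose axes are the tool frame's). Camera axes: x right, y down, z forward; pixel columns grow to the right and rows downward; lengths in m; the calibration is good to about 2 mm. The wrist camera is an equidistant fisheye: a pixel r from the principal point sees the ray r / f radians off the axis. A picture is of the moment at which its call begins: read the wrist's pose just before it. There is no depth.
- sign_off(): hands the job in, once; it reports no verdict.
Trained networks look in a picture, given as the dict that the camera call returned (one of the last four; its "shot" number tells which), for a name from the list of things; names that differ only in an ending like _2 or _b are one class to them, and where a whole thing is asked for, a point or a joint stands for the part that bears it (a point fixed in the world has none). Each returns a list of dicts, best first, with "p" (0 to 1); they miss things now and then, are a little off and sometimes report something else, mostly with a low value. They report only what shows in the picture. A call takes as long as a camera call. They do not tell look-alikes from the thing itself.
- masks_of(picture, label): "region" (400x640 bool, what is visible of it) and "xy" ([column, row] in pixels, amid what is visible of it).
The state is a dict: "clock": time; "qpos": joint angles; "qd": joint speeds; "effort": joint torques, N m; "position": TCP position; "ee_rot": TCP orientation; "contact_force": force on the tool from outside, world axes, zero at the start; "moment": the same for the moment, N m; "width": finger opening in m.
Only numpy, scipy, OpenCV 4.12 (cv2) and the standard library are available. Lean on these libraries where they do the work, as an engineer would, in place of code of your own. Each camera call takes 0.05 s, during which the arm holds its last target. There are 200 camera calls.

## Working session

There is one attempt and no reset: what is moved stays moved. The work goes in short steps, Python scripts to look and compute and a tool call to move; the robot and the scene stay as the last step left them, time stands still between calls to the robot, and variables do not carry over. Pictures are saved under pics/ and viewed, about 12 in all and at most 16, crops included, and the job is handed in when it is done.

Besides the shell and the picture viewer there is one more tool, called as name([rows], argument=value, ...), one row to a line, values as JSON. play_rows: Moves the arm, as the interface text tells. Its arguments: {"type":"object","properties":{"series":{"type":"array"},"squeeze":{"type":"number"}},"required":["series"]}

```bash
ls; mkdir -p pics
cat > h.py <<'E'
import numpy as np, cv2
from rig import *
def proj_cam(im):
    f=200/np.tan(np.radians(im["vfov"])/2); return f,np.array([[f,0,im["cx"]],[0,f,im["cy"]],[0,0,1]])
def ray(im,px):
    """world ray (origin, dir) of a fixed camera"""
    f,K=proj_cam(im); R=cv2.Rodrigues(np.array(im["rvec"],float))[0]; t=np.array(im["tvec"],float)
    d=R.T@np.linalg.inv(K)@np.array([px[0],px[1],1.]); return -R.T@t,d/np.linalg.norm(d)
def project(im,P):
    f,K=proj_cam(im); return cv2.projectPoints(np.array(P,float).reshape(-1,3),np.array(im["rvec"],float),np.array(im["tvec"],float),K,None)[0].reshape(-1,2)
def at_z(o,d,z): return o+d*(z-o[2])/d[2]
def tri(rays):
    A=sum(np.eye(3)-np.outer(d,d) for o,d in rays); b=sum((np.eye(3)-np.outer(d,d))@o for o,d in rays); return np.linalg.solve(A,b)
def quatR(q):
    from scipy.spatial.transform import Rotation as Ro
    return Ro.from_quat([q[1],q[2],q[3],q[0]]).as_matrix()
def wray(im,st,px):
    f,_=proj_cam(im); v=np.array([px[0]-im["cx"],px[1]-im["cy"]]); r=np.hypot(*v); a=r/f
    d=np.array([*(np.sin(a)*v/max(r,1e-9)),np.cos(a)]); H=np.array(im["hand_eye"]); R=quatR(st["ee_rot"]); p=np.array(st["position"])
    return p+R@H[:3,3],R@H[:3,:3]@d
def save(im,n): cv2.imwrite("pics/"+n,im["pixels"][:,:,::-1])
E
cat > a.py <<'E'
from h import *
s=get_state(); print({k:np.round(v,3).tolist() for k,v in s.items()})
for n in ["scene","top"]:
    im=get_image(n); save(im,n+"0.png"); print(n,im["vfov"],proj_cam(im)[0],at_z(*ray(im,(320,200)),0), ray(im,(0,0))[0])
    for l in ["tower_mid","wizard_mid","golem_mid","owl_mid","priming_rack","drying_rack","plate_owl"]:
        for m in masks_of(im,l):
            ys,xs=np.where(m["region"]); print(l,round(m["p"],2),np.round(m["xy"]),xs.min(),xs.max(),ys.min(),ys.max(),np.round(at_z(*ray(im,m["xy"]),.05),3))
E
python3 a.py
```

```text
pics
{'clock': 0.0, 'qpos': [-1.306, 0.277, 1.506, -0.0, 1.361, -0.121], 'qd': [0.0, -0.001, 0.0, 0.002, 0.002, -0.001], 'effort': [-0.002, -41.678, -24.581, -0.0, 0.011, -0.0], 'position': [0.216, -0.532, 0.241], 'ee_rot': [-0.001, 0.83, -0.558, -0.001], 'contact_force': [-0.708, 0.356, 0.238], 'moment': [0.024, 0.021, 0.054], 'width': 0.085}
scene 54.871547682071466 385.25019213683896 [0.47477359 0.05953572 0.        ] [ 0.74613486 -0.28155609  0.6572982 ]
tower_mid 0.59 [293. 200.] 287 301 183 213 [0.457 0.001 0.05 ]
tower_mid 0.4 [341. 166.] 321 356 154 176 [0.475 0.124 0.05 ]
wizard_mid 0.85 [274. 227.] 265 283 211 238 [ 0.469 -0.064  0.05 ]
wizard_mid 0.77 [231. 197.] 225 241 184 209 [ 0.362 -0.07   0.05 ]
wizard_mid 0.63 [250. 286.] 241 261 275 300 [ 0.514 -0.171  0.05 ]
golem_mid 0.9 [318. 176.] 311 327 162 189 [0.455 0.076 0.05 ]
owl_mid 0.85 [340. 154.] 329 345 142 166 [0.453 0.148 0.05 ]
owl_mid 0.54 [361. 136.] 351 367 126 147 [0.459 0.215 0.05 ]
priming_rack 0.91 [369. 286.] 303 445 218 358 [ 0.665 -0.045  0.05 ]
drying_rack 0.68 [307. 218.] 243 362 151 265 [ 0.503 -0.01
[... 442 characters left out ...]
]
wizard_mid 0.5 [362. 272.] 357 373 266 282 [ 0.349 -0.049  0.05 ]
golem_mid 0.6 [332. 214.] 321 338 204 225 [ 0.461 -0.005  0.05 ]
golem_mid 0.52 [292. 221.] 281 299 212 228 [0.455 0.072 0.05 ]
owl_mid 0.79 [255. 225.] 246 263 218 236 [0.454 0.14  0.05 ]
owl_mid 0.62 [209. 236.] 198 217 229 246 [0.441 0.228 0.05 ]
owl_mid 0.28 [322. 222.] 312 345 201 234 [0.447 0.016 0.05 ]
owl_mid 0.21 [366. 217.] 348 381 197 228 [ 0.45  -0.068  0.05 ]
priming_rack 0.61 [327. 116.] 253 401 97 138 [ 0.656 -0.013  0.05 ]
drying_rack 0.76 [312. 228.] 236 386 193 250 [0.438 0.035 0.05 ]
plate_owl 0.6 [254. 222.] 245 265 218 236 [0.459 0.142 0.05 ]
plate_owl 0.55 [258. 220.] 240 271 210 242 [0.462 0.134 0.05 ]
```

```bash
python3 -c "
import cv2,numpy as np
a=cv2.imread('pics/scene0.png')[110:310,200:460];b=cv2.imread('pics/top0.png')[80:300,180:440]
cv2.imwrite('pics/c_scene.png',cv2.resize(a,None,fx=3,fy=3,interpolation=3)[:600]);cv2.imwrite('pics/c_top.png',cv2.resize(b,None,fx=2.7,fy=2.7,interpolation=3))"
```

```text
(no output)
```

View pics/c_scene.png

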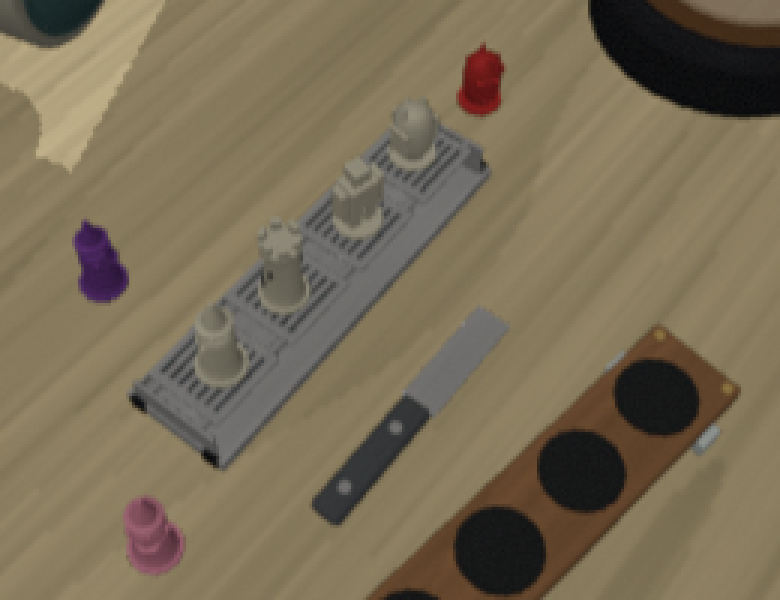

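View pics/c_top.png

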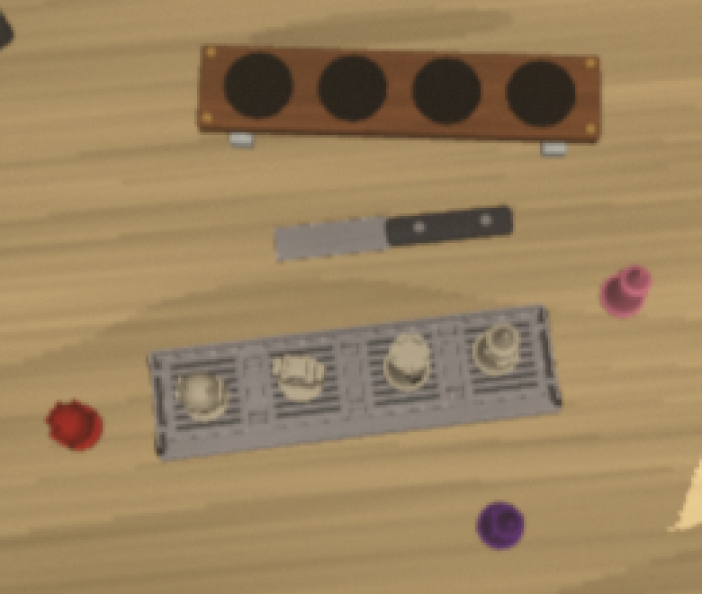

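Left to right from the robot's side (+y first), the figures are owl, golem, tower and wizard, all bone-coloured. The look-alikes (red owl, purple and pink wizards) stand off the rack. The priming rack is the farther one and is empty. Next I triangulate the figures and pads from the two fixed views.

```bash
cat > b.py <<'E'
from h import *
try: print("tips",tips_ahead() if callable(tips_ahead) else tips_ahead)
except Exception as e: print(e)
S,T=get_image("scene"),get_image("top")
guess=dict(owl_mid=(.454,.143),golem_mid=(.456,.073),tower_mid=(.457,.005),wizard_mid=(.466,-.065))
for l,g in guess.items():
    rs=[]
    for im in (S,T):
        q=project(im,[*g,.06])[0]
        ms=[m for m in masks_of(im,l) if np.hypot(*(np.array(m["xy"])-q))<14 and m["region"].sum()<500]
        if ms:
            ys,xs=np.where(ms[0]["region"]); c=(xs.mean(),ys.mean()); rs.append(ray(im,c)); print(l,im["shot"],np.round(c,1),len(xs),round(ms[0]["p"],2))
    if len(rs)==2: print(l,np.round(tri(rs),4))
P=[]
for im in (S,T):
    R=max(masks_of(im,"priming_rack"),key=lambda m:m["p"])["region"]
    dark=((im["pixels"].max(2)<60)&(cv2.dilate(R.astype(np.uint8),np.ones((5,5)))>0)).astype(np.uint8)
    n,lab,st,c=cv2.connectedComponentsWithStats(dark)
    k=[i for i in range(1,n) if st[i,4]>200]; print([st[i].tolist() for i in k])
    cs=sorted([c[i] for i in k],key=lambda p:at_z(*ray(im,p),.034)[1]); P.append([ray(im,p) for p in cs])
for a,b in zip(*P): print("pad",np.round(tri([a,b]),4),np.round(at_z(*a,.034),4),np.round(at_z(*b,.034),4))
E
python3 b.py
```

```text
tips 0.011
owl_mid 3 [337.4 154.3] 331 0.77
owl_mid 4 [254.4 226.7] 257 0.81
owl_mid [0.4506 0.1425 0.0503]
golem_mid 3 [318.8 175.9] 383 0.65
golem_mid 4 [290.  219.4] 251 0.79
golem_mid [0.4577 0.0749 0.0516]
tower_mid 3 [293.6 198.7] 463 0.81
tower_mid 4 [330.4 214.2] 298 0.6
tower_mid [ 0.4595 -0.0008  0.0591]
wizard_mid 3 [272.4 225.5] 379 0.9
wizard_mid 4 [363.5 209.9] 250 0.5
wizard_mid [ 0.4638 -0.0641  0.0485]
[[405, 230, 28, 25, 567], [379, 253, 30, 28, 639], [351, 279, 31, 30, 712], [321, 307, 32, 32, 812]]
[[264, 100, 24, 23, 450], [298, 101, 25, 24, 453], [333, 102, 25, 24, 453], [368, 103, 25, 23, 457]]
pad [ 0.6581 -0.121   0.03  ] [ 0.6586 -0.122   0.034 ] [ 0.6566 -0.1202  0.034 ]
pad [ 0.6664 -0.0512  0.0304] [ 0.6669 -0.0524  0.034 ] [ 0.6648 -0.051   0.034 ]
pad [0.6749 0.0185 0.0303] [0.6754 0.0168 0.034 ] [0.6732 0.0184 0.034 ]
pad [0.6832 0.0878 0.0309] [0.6837 0.0863 0.034 ] [0.6817 0.0875 0.034 ]
```

play_rows([
  {"dx":14,"dy":35,"turn":0.1,"fingers":-1},
  {"dx":14,"dy":35,"turn":0.1},
  {"dx":14,"dy":35,"turn":0.1},
  {"dx":14,"dy":35,"turn":0.1},
  {"dx":14,"dy":35,"turn":0.1},
  {"dx":14,"dy":35,"turn":0.1},
  {"dx":14,"dy":35,"turn":0.1},
  {"dx":14,"dy":35,"turn":0.1},
  {"dx":14,"dy":35,"turn":0.1},
  {"dx":14,"dy":35,"turn":0.1},
  {"dx":14,"dy":35,"turn":0.1},
  {"dx":14,"dy":35,"turn":0.1},
  {"dx":14,"dy":35,"turn":0.05},
  {"dx":14,"dy":35},
  {"dx":10,"dy":35},
  {"dz":0},
], squeeze=30)

```text
invalid input at $.series[0]: expected keys fingers, dx, dy, dz, turn
```

play_rows([
  {"dx":14,"dy":35,"dz":0,"turn":0.1,"fingers":-1},
  {"dx":14,"dy":35,"dz":0,"turn":0.1,"fingers":-1},
  {"dx":14,"dy":35,"dz":0,"turn":0.1,"fingers":-1},
  {"dx":14,"dy":35,"dz":0,"turn":0.1,"fingers":-1},
  {"dx":14,"dy":35,"dz":0,"turn":0.1,"fingers":-1},
  {"dx":14,"dy":35,"dz":0,"turn":0.1,"fingers":-1},
  {"dx":14,"dy":35,"dz":0,"turn":0.1,"fingers":-1},
  {"dx":14,"dy":35,"dz":0,"turn":0.1,"fingers":-1},
  {"dx":14,"dy":35,"dz":0,"turn":0.1,"fingers":-1},
  {"dx":14,"dy":35,"dz":0,"turn":0.1,"fingers":-1},
  {"dx":14,"dy":35,"dz":0,"turn":0.1,"fingers":-1},
  {"dx":14,"dy":35,"dz":0,"turn":0.1,"fingers":-1},
  {"dx":14,"dy":35,"dz":0,"turn":0.05,"fingers":-1},
  {"dx":14,"dy":35,"dz":0,"turn":0,"fingers":-1},
  {"dx":10,"dy":35,"dz":0,"turn":0,"fingers":-1},
  {"dx":0,"dy":0,"dz":0,"turn":0,"fingers":-1},
], squeeze=30)

```text
clock: 2.73
position: [0.4259, 0.0133, 0.2439]
ee_rot: [0.001, 0.998, 0.06, 0.009]
contact_force: [0.2, 0.1, 0.2]
width: 0.0856
```

```bash
cat > w.py <<'E'
import sys
from h import *
def look(name):
    s=get_state(); im=get_image("wrist"); save(im,name); return s,im
if __name__=="__main__":
    s,im=look(sys.argv[1]); R=quatR(s["ee_rot"])
    print("pos",np.round(s["position"],4),"yaw",round(np.arctan2(R[1,0],R[0,0]),3),"F",np.round(s["contact_force"],1),round(s["width"],4),s["clock"])
    print(np.round(im["hand_eye"],3).tolist(),proj_cam(im)[0])
    for l in ["tower_mid","wizard_mid","golem_mid","owl_mid"]:
        for m in masks_of(im,l):
            ys,xs=np.where(m["region"]); print(l,round(m["p"],2),np.round([xs.mean(),ys.mean()]),len(xs),np.round(at_z(*wray(im,s,(xs.mean(),ys.mean())),.06),4))
E
python3 w.py w0.png
```

```text
pos [0.4259 0.0133 0.2439] yaw 0.121 F [0.2 0.1 0.2] 0.0856 2.7333
[[1.0, -0.0, -0.0, 0.001], [0.001, 0.951, 0.309, -0.081], [0.0, -0.309, 0.951, -0.132], [0.0, 0.0, 0.0, 1.0]] 309.70691628693146
tower_mid 0.72 [345. 201.] 1091 [ 0.4602 -0.003   0.06  ]
tower_mid 0.31 [346. 130.] 1825 [0.4508 0.073  0.06  ]
wizard_mid 0.89 [340. 251.] 827 [ 0.4636 -0.0622  0.06  ]
wizard_mid 0.76 [245. 224.] 699 [ 0.3532 -0.0413  0.06  ]
wizard_mid 0.75 [356. 307.] 652 [ 0.4955 -0.1395  0.06  ]
golem_mid 0.81 [352. 130.] 868 [0.4566 0.0734 0.06  ]
owl_mid 0.7 [341. 251.] 896 [ 0.4642 -0.0621  0.06  ]
owl_mid 0.68 [354.  65.] 843 [0.4501 0.1398 0.06  ]
owl_mid 0.67 [353.  69.] 1791 [0.4497 0.1356 0.06  ]
owl_mid 0.44 [351.   3.] 168 [0.4395 0.2066 0.06  ]
owl_mid 0.15 [345. 201.] 1106 [ 0.4603 -0.0027  0.06  ]
```

View pics/w0.png

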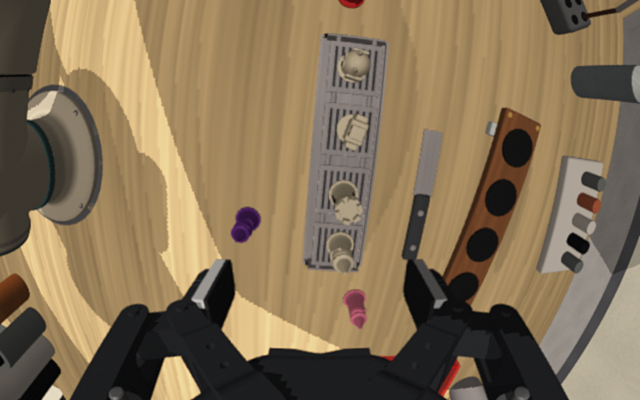

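The wrist view agrees with the fixed views to about 3 mm. I'll start with the wizard: hover over it and take a closer look.

play_rows([
  {"dx":10,"dy":-19,"dz":-20,"turn":-0.03,"fingers":-1},
  {"dx":10,"dy":-19,"dz":-20,"turn":-0.03,"fingers":-1},
  {"dx":10,"dy":-19,"dz":-20,"turn":0,"fingers":-1},
  {"dx":8,"dy":-19,"dz":-20,"turn":0,"fingers":-1},
  {"dx":0,"dy":0,"dz":0,"turn":0,"fingers":-1},
  {"dx":0,"dy":0,"dz":0,"turn":0,"fingers":-1},
])

```text
clock: 3.48
position: [0.462, -0.0824, 0.1627]
ee_rot: [0.004, 1.0, 0.016, 0.01]
contact_force: [0.8, -0.6, 0.4]
width: 0.0855
```

```bash
python3 w.py w1.png
```

```text
pos [ 0.462  -0.0824  0.1627] yaw 0.033 F [ 0.8 -0.6  0.4] 0.0855 3.4833
[[1.0, -0.0, -0.0, 0.001], [0.001, 0.951, 0.309, -0.081], [0.0, -0.309, 0.951, -0.132], [0.0, 0.0, 0.0, 1.0]] 309.70691628693146
tower_mid 0.91 [316. 105.] 1326 [ 0.4599 -0.0018  0.06  ]
wizard_mid 0.8 [193. 167.] 1265 [ 0.362  -0.0501  0.06  ]
wizard_mid 0.6 [320. 185.] 1462 [ 0.4648 -0.0636  0.06  ]
wizard_mid 0.55 [354. 274.] 1162 [ 0.4982 -0.1438  0.06  ]
golem_mid 0.56 [317.  17.] 1223 [0.4588 0.0663 0.06  ]
```

View pics/w1.png

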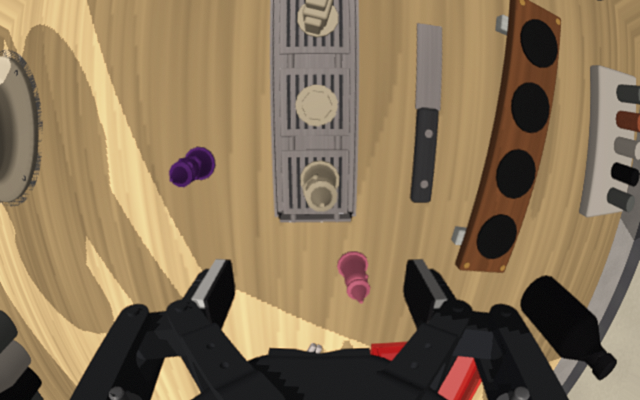

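play_rows([
  {"dx":1,"dy":7,"dz":0,"turn":0.02,"fingers":-1},
  {"dx":1,"dy":6,"dz":0,"turn":0.01,"fingers":-1},
  {"dx":0,"dy":4,"dz":0,"turn":0,"fingers":-1},
  {"dx":0,"dy":1,"dz":-10,"turn":0,"fingers":-1},
  {"dx":0,"dy":0,"dz":-20,"turn":0,"fingers":-1},
  {"dx":0,"dy":0,"dz":-20,"turn":0,"fingers":-1},
  {"dx":0,"dy":0,"dz":-15,"turn":0,"fingers":-1},
  {"dx":0,"dy":0,"dz":-10,"turn":0,"fingers":-1},
  {"dx":0,"dy":0,"dz":-6,"turn":0,"fingers":-1},
  {"dx":0,"dy":0,"dz":-3,"turn":0,"fingers":-1},
  {"dx":0,"dy":0,"dz":0,"turn":0,"fingers":-1},
])

```text
clock: 4.65
position: [0.4678, -0.052, 0.0836]
ee_rot: [0.006, 0.999, 0.042, 0.019]
contact_force: [-0.1, 0.1, 0.4]
width: 0.085
```

play_rows([
  {"dx":0,"dy":0,"dz":0,"turn":0,"fingers":-1},
  {"dx":0,"dy":0,"dz":0,"turn":0,"fingers":-1},
  {"dx":0,"dy":0,"dz":0,"turn":0,"fingers":-1},
  {"dx":0,"dy":0,"dz":0,"turn":0,"fingers":-1},
])

```text
clock: 4.98
position: [0.4695, -0.0517, 0.0856]
ee_rot: [0.006, 0.999, 0.042, 0.021]
contact_force: [-0.5, 0.3, 0.6]
width: 0.0857
```

```bash
python3 w.py w2.png; python3 -c "
from h import *
s=get_state();print(s['position'],np.round(s['qpos'],3),quatR(s['ee_rot'])[:,2],np.round(s['qd'],3))"
```

```text
pos [ 0.4695 -0.0517  0.0856] yaw 0.085 F [-0.5  0.3  0.6] 0.0857 4.9833
[[1.0, -0.0, -0.0, 0.001], [0.001, 0.951, 0.309, -0.081], [0.0, -0.309, 0.951, -0.132], [0.0, 0.0, 0.0, 1.0]] 309.70691628693146
tower_mid 0.73 [305. 170.] 4320 [ 0.46  -0.005  0.06 ]
wizard_mid 0.83 [145. 223.] 2313 [ 0.3665 -0.0421  0.06  ]
wizard_mid 0.73 [342. 334.] 829 [ 0.4924 -0.1143  0.06  ]
wizard_mid 0.58 [306. 271.] 3524 [ 0.4648 -0.0644  0.06  ]
golem_mid 0.75 [315.  28.] 2792 [0.4589 0.0685 0.06  ]
[ 0.46905471 -0.05169716  0.08518438] [-0.258  0.254  1.984  0.     0.861 -0.343] [ 0.04169809 -0.0106219  -0.99907379] [ 0.003  0.003  0.002  0.001 -0.    -0.   ]
```

The pose drifts a little on every row: about +0.5 mm in z and 0.001 rad of forward tilt. I'll use few rows and log the joints to understand it.

play_rows([
  {"dx":-3,"dy":-6,"dz":-6,"turn":0,"fingers":-1},
  {"dx":-3,"dy":-4,"dz":-12,"turn":0,"fingers":-1},
  {"dx":-1,"dy":-1,"dz":-9,"turn":0,"fingers":-1},
  {"dx":0,"dy":0,"dz":-4,"turn":0,"fingers":-1},
])

```text
clock: 5.57
position: [0.4625, -0.0644, 0.0536]
ee_rot: [0.007, 0.999, 0.043, 0.022]
contact_force: [-0.2, 0.7, 0.7]
width: 0.0854
```

```bash
cat > s.py <<'E'
from h import *
s=get_state(); R=quatR(s["ee_rot"]); print("pos",np.round(s["position"],4),"yaw",round(np.arctan2(R[1,0],R[0,0]),3),"toolz",np.round(R[:2,2],3),"F",np.round(s["contact_force"],1),"w",round(s["width"],4),"q",np.round(s["qpos"],4),"t",round(s["clock"],2))
E
python3 s.py
```

```text
pos [ 0.4625 -0.0644  0.0536] yaw 0.086 toolz [ 0.045 -0.012] F [-0.2  0.7  0.7] w 0.0854 q [-2.8850e-01  2.9110e-01  2.0374e+00  1.8000e-03  7.6620e-01 -3.7570e-01] t 5.57
```

play_rows([
  {"dx":0,"dy":0,"dz":-0.5,"turn":0,"fingers":1},
  {"dx":0,"dy":0,"dz":-0.5,"turn":0,"fingers":1},
  {"dx":0,"dy":0,"dz":-0.5,"turn":0,"fingers":1},
  {"dx":0,"dy":0,"dz":-0.5,"turn":0,"fingers":1},
], squeeze=30)

```text
clock: 5.9
position: [0.4614, -0.065, 0.0503]
ee_rot: [0.007, 0.999, 0.042, 0.021]
contact_force: [-0.1, -0.2, 0.6]
width: 0.0386
```

```bash
python3 s.py
```

```text
pos [ 0.4614 -0.065   0.0503] yaw 0.085 toolz [ 0.043 -0.012] F [-0.1 -0.2  0.6] w 0.0386 q [-2.9030e-01  2.9610e-01  2.0413e+00  1.6000e-03  7.6010e-01 -3.7640e-01] t 5.9
```

play_rows([
  {"dx":0,"dy":0,"dz":2.5,"turn":0,"fingers":1},
  {"dx":0,"dy":0,"dz":0,"turn":0,"fingers":1},
  {"dx":0,"dy":0,"dz":0,"turn":0,"fingers":1},
  {"dx":0,"dy":0,"dz":0,"turn":0,"fingers":1},
])

```text
clock: 6.23
position: [0.4623, -0.065, 0.0541]
ee_rot: [0.007, 0.999, 0.043, 0.022]
contact_force: [0.0, -0.2, -0.8]
width: 0.0222
```

```bash
python3 s.py
```

```text
pos [ 0.4623 -0.065   0.0541] yaw 0.086 toolz [ 0.045 -0.012] F [ 0.  -0.2 -0.8] w 0.0222 q [-2.8970e-01  2.9040e-01  2.0365e+00  1.6000e-03  7.6830e-01 -3.7650e-01] t 6.23
```

play_rows([
  {"dx":0,"dy":0,"dz":6,"turn":0,"fingers":1},
  {"dx":0,"dy":0,"dz":18,"turn":0,"fingers":1},
  {"dx":0,"dy":0,"dz":20,"turn":0,"fingers":1},
  {"dx":10,"dy":-3,"dz":10,"turn":0,"fingers":1},
  {"dx":25,"dy":-7,"dz":0,"turn":0,"fingers":1},
  {"dx":35,"dy":-10,"dz":0,"turn":-0.03,"fingers":1},
  {"dx":35,"dy":-10,"dz":0,"turn":-0.03,"fingers":1},
  {"dx":35,"dy":-10,"dz":0,"turn":-0.03,"fingers":1},
  {"dx":25,"dy":-8,"dz":0,"turn":0,"fingers":1},
  {"dx":12,"dy":-4,"dz":0,"turn":0,"fingers":1},
  {"dx":4,"dy":0,"dz":0,"turn":0,"fingers":1},
  {"dx":0,"dy":0,"dz":0,"turn":0,"fingers":1},
])

```text
clock: 7.23
position: [0.6478, -0.1174, 0.1152]
ee_rot: [0.007, 1.0, -0.004, 0.022]
contact_force: [-0.8, 0.5, 0.4]
width: 0.0221
```

```bash
python3 s.py; python3 w.py w3.png|tail -5
```

```text
pos [ 0.6478 -0.1174  0.1152] yaw -0.007 toolz [ 0.043 -0.015] F [-0.8  0.5  0.4] w 0.0221 q [-0.2836  0.4639  1.5401 -0.0026  1.0917 -0.2749] t 7.23
[[1.0, -0.0, -0.0, 0.001], [0.001, 0.951, 0.309, -0.081], [0.0, -0.309, 0.951, -0.132], [0.0, 0.0, 0.0, 1.0]] 309.70691628693146
tower_mid 0.94 [53. 85.] 2679 [ 0.4543 -0.0009  0.06  ]
wizard_mid 0.97 [ 21. 160.] 1015 [ 0.4    -0.0541  0.06  ]
wizard_mid 0.88 [155. 267.] 1658 [ 0.5272 -0.1462  0.06  ]
golem_mid 0.71 [65.  7.] 779 [0.4657 0.058  0.06  ]
```

View pics/w3.png

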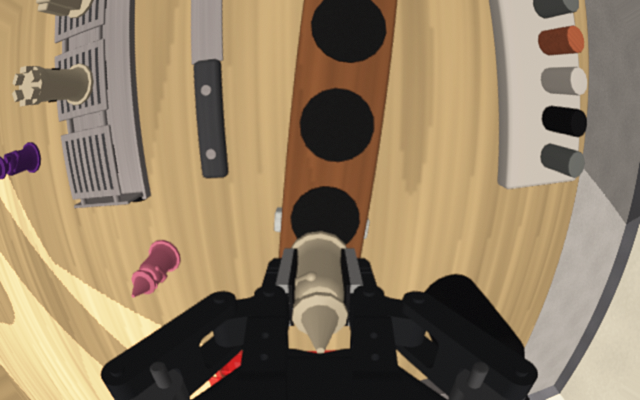

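The wizard is held upright between the fingers; nearest pad partly hidden at (325,215), the next at (337,125) and (348,28). I'll check the pad positions with this wrist view.

```bash
cat > pads.py <<'E'
from h import *
s=get_state(); im=get_image("wrist")
R=np.any([m["region"] for m in masks_of(im,"priming_rack")[:1]],axis=0).astype(np.uint8)
cn,_=cv2.findContours(R,0,2); H=cv2.fillPoly(np.zeros_like(R),[cv2.convexHull(np.vstack(cn))],1)
dark=((im["pixels"].max(2)<50)&(H>0)).astype(np.uint8)
n,lab,st,c=cv2.connectedComponentsWithStats(dark)
for i in range(1,n):
    if st[i,4]>800: print(st[i],np.round(at_z(*wray(im,s,c[i]),.034),4))
E
python3 pads.py
```

```text
[ 315    0   74   64 3830] [0.6727 0.0167 0.034 ]
[ 304   90   73   72 4131] [ 0.6644 -0.0506  0.034 ]
[ 295  188   67   58 2716] [ 0.6571 -0.1148  0.034 ]
```

play_rows([
  {"dx":4,"dy":-1,"dz":-8,"turn":0,"fingers":1},
  {"dx":4,"dy":-1,"dz":-16,"turn":0,"fingers":1},
  {"dx":2,"dy":0,"dz":-16,"turn":0,"fingers":1},
  {"dx":0,"dy":0,"dz":-9,"turn":0,"fingers":1},
  {"dx":0,"dy":0,"dz":-4,"turn":0,"fingers":1},
  {"dx":0,"dy":0,"dz":-1,"turn":0,"fingers":1},
])

```text
clock: 8.08
position: [0.6555, -0.1186, 0.0601]
ee_rot: [0.008, 1.0, -0.004, 0.023]
contact_force: [0.5, 0.1, -0.9]
width: 0.0221
```

```bash
python3 s.py
```

```text
pos [ 0.6555 -0.1186  0.0601] yaw -0.007 toolz [ 0.045 -0.016] F [ 0.5  0.1 -0.9] w 0.0221 q [-0.2821  0.5252  1.5861 -0.003   0.9826 -0.2731] t 8.08
```

play_rows([
  {"dx":1,"dy":-1,"dz":-2.5,"turn":0,"fingers":1},
  {"dx":0,"dy":0,"dz":-2,"turn":0,"fingers":1},
  {"dx":0,"dy":0,"dz":-0.5,"turn":0,"fingers":1},
])

```text
clock: 8.33
position: [0.6565, -0.1197, 0.055]
ee_rot: [0.008, 1.0, -0.004, 0.023]
contact_force: [-0.4, 0.0, -0.5]
width: 0.022
```

```bash
python3 s.py
```

```text
pos [ 0.6565 -0.1197  0.055 ] yaw -0.007 toolz [ 0.045 -0.016] F [-0.4  0.  -0.5] w 0.022 q [-0.2832  0.5319  1.5884 -0.003   0.9735 -0.2743] t 8.33
```

play_rows([
  {"dx":0,"dy":0,"dz":-1,"turn":0,"fingers":1},
  {"dx":0,"dy":0,"dz":-0.7,"turn":0,"fingers":1},
])

```text
clock: 8.5
position: [0.6569, -0.1199, 0.0545]
ee_rot: [0.008, 1.0, -0.004, 0.023]
contact_force: [-1.7, 0.2, 3.9]
width: 0.0222
```

```bash
python3 s.py
```

```text
pos [ 0.6569 -0.1199  0.0545] yaw -0.007 toolz [ 0.046 -0.016] F [-1.7  0.2  3.9] w 0.0222 q [-0.2833  0.5324  1.589  -0.003   0.9711 -0.2743] t 8.5
```

play_rows([
  {"dx":0,"dy":0,"dz":0,"turn":0,"fingers":-1},
  {"dx":0,"dy":0,"dz":0,"turn":0,"fingers":-1},
  {"dx":0,"dy":0,"dz":0,"turn":0,"fingers":-1},
  {"dx":0,"dy":0,"dz":0,"turn":0,"fingers":-1},
  {"dx":0,"dy":0,"dz":8,"turn":0,"fingers":-1},
  {"dx":0,"dy":0,"dz":25,"turn":0,"fingers":-1},
  {"dx":0,"dy":0,"dz":30,"turn":0,"fingers":-1},
  {"dx":0,"dy":0,"dz":20,"turn":0,"fingers":-1},
  {"dx":0,"dy":0,"dz":8,"turn":0,"fingers":-1},
  {"dx":0,"dy":0,"dz":0,"turn":0,"fingers":-1},
])

```text
clock: 9.33
position: [0.6565, -0.1197, 0.151]
ee_rot: [0.008, 1.0, -0.004, 0.023]
contact_force: [0.3, -0.3, -0.8]
width: 0.0857
```

```bash
python3 s.py; python3 w.py w4.png|tail -n +3; python3 pads.py
```

```text
pos [ 0.6565 -0.1197  0.151 ] yaw -0.007 toolz [ 0.047 -0.016] F [ 0.3 -0.3 -0.8] w 0.0857 q [-0.2833  0.4455  1.4749 -0.0027  1.1717 -0.275 ] t 9.33
wizard_mid 0.82 [315. 212.] 1745 [ 0.6581 -0.1193  0.06  ]
wizard_mid 0.72 [ 33. 153.] 1010 [ 0.3875 -0.0556  0.06  ]
wizard_mid 0.6 [161. 247.] 1249 [ 0.5255 -0.149   0.06  ]
wizard_mid 0.35 [105. 153.] 2817 [ 0.4845 -0.0649  0.06  ]
wizard_mid 0.27 [98. 25.] 1059 [0.4832 0.0438 0.06  ]
golem_mid 0.67 [82. 10.] 1054 [0.4643 0.0634 0.06  ]
[ 303    4   66   61 3116] [0.673  0.0178 0.034 ]
[ 294   88   64   64 3205] [ 0.6647 -0.0507  0.034 ]
[ 286  175   60   55 1131] [ 0.654  -0.1122  0.034 ]
```

View pics/w4.png

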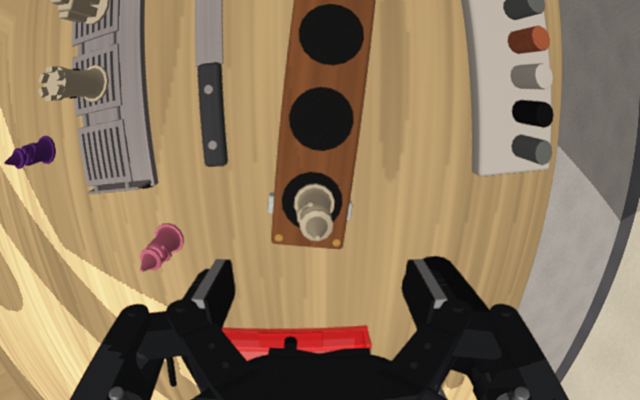

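The wizard stands upright on the right-hand pad, within about 2 mm of its centre. Next is the tower.

play_rows([
  {"dx":-20,"dy":12,"dz":0,"turn":0.02,"fingers":-1},
  {"dx":-35,"dy":21,"dz":0,"turn":0.02,"fingers":-1},
  {"dx":-35,"dy":21,"dz":0,"turn":0.02,"fingers":-1},
  {"dx":-35,"dy":21,"dz":0,"turn":0,"fingers":-1},
  {"dx":-33,"dy":20,"dz":0,"turn":0,"fingers":-1},
  {"dx":-20,"dy":11,"dz":0,"turn":0,"fingers":-1},
  {"dx":-11,"dy":6,"dz":0,"turn":0,"fingers":-1},
  {"dx":-4,"dy":1,"dz":0,"turn":0,"fingers":-1},
  {"dx":0,"dy":0,"dz":0,"turn":0,"fingers":-1},
])

```text
clock: 10.43
position: [0.4485, -0.0029, 0.1371]
ee_rot: [0.005, 1.0, 0.027, 0.013]
contact_force: [0.2, -0.3, 0.5]
width: 0.0855
```

```bash
python3 s.py; python3 w.py w5.png|tail -n +3
```

```text
pos [ 0.4485 -0.0029  0.1371] yaw 0.054 toolz [ 0.026 -0.009] F [ 0.2 -0.3  0.5] w 0.0855 q [-0.1578  0.1642  1.9444 -0.0059  1.0054 -0.2085] t 10.43
tower_mid 0.59 [331. 222.] 2510 [ 0.4603 -0.0047  0.06  ]
wizard_mid 0.84 [201. 254.] 1335 [ 0.3599 -0.0369  0.06  ]
wizard_mid 0.82 [357. 336.] 557 [ 0.4913 -0.1145  0.06  ]
golem_mid 0.57 [335. 113.] 1917 [0.4577 0.0733 0.06  ]
owl_mid 0.78 [329.  20.] 1793 [0.4505 0.1365 0.06  ]
```

View pics/w5.png

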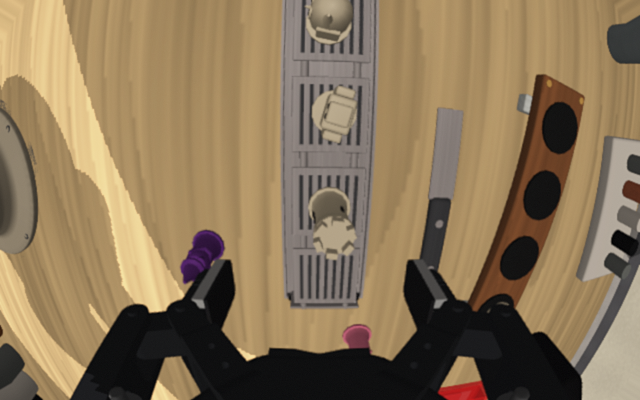

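play_rows([
  {"dx":5,"dy":1,"dz":-10,"turn":0,"fingers":-1},
  {"dx":4,"dy":0,"dz":-20,"turn":0,"fingers":-1},
  {"dx":2,"dy":0,"dz":-20,"turn":0,"fingers":-1},
  {"dx":0,"dy":0,"dz":-15,"turn":0,"fingers":-1},
  {"dx":0,"dy":0,"dz":-9,"turn":0,"fingers":-1},
  {"dx":0,"dy":0,"dz":-4,"turn":0,"fingers":-1},
  {"dx":0,"dy":0,"dz":-2,"turn":0,"fingers":-1},
])

```text
clock: 11.27
position: [0.4723, -0.0059, 0.0513]
ee_rot: [0.006, 1.0, 0.024, 0.018]
contact_force: [-0.3, 0.7, -0.3]
width: 0.0851
```

```bash
python3 s.py
```

```text
pos [ 0.4723 -0.0059  0.0513] yaw 0.048 toolz [ 0.037 -0.011] F [-0.3  0.7 -0.3] w 0.0851 q [-0.1561  0.3051  2.0219 -0.0074  0.7766 -0.1992] t 11.27
```

play_rows([
  {"dx":-5,"dy":2,"dz":4,"turn":0,"fingers":-1},
  {"dx":-4,"dy":1.5,"dz":2,"turn":0,"fingers":-1},
  {"dx":-1,"dy":0,"dz":0,"turn":0,"fingers":-1},
])

```text
clock: 11.52
position: [0.4628, -0.0026, 0.057]
ee_rot: [0.006, 1.0, 0.024, 0.018]
contact_force: [0.5, 0.3, -1.3]
width: 0.0851
```

```bash
python3 s.py
```

```text
pos [ 0.4628 -0.0026  0.057 ] yaw 0.048 toolz [ 0.036 -0.011] F [ 0.5  0.3 -1.3] w 0.0851 q [-0.152   0.2853  2.0339 -0.0075  0.7852 -0.1942] t 11.52
```

play_rows([
  {"dx":-2,"dy":0,"dz":0,"turn":0,"fingers":1},
  {"dx":0,"dy":0,"dz":0,"turn":0,"fingers":1},
  {"dx":0,"dy":0,"dz":0,"turn":0,"fingers":1},
  {"dx":0,"dy":0,"dz":0,"turn":0,"fingers":1},
  {"dx":0,"dy":0,"dz":0,"turn":0,"fingers":1},
  {"dx":0,"dy":0,"dz":0,"turn":0,"fingers":1},
  {"dx":0,"dy":0,"dz":0,"turn":0,"fingers":1},
])

```text
clock: 12.1
position: [0.4613, -0.0026, 0.0601]
ee_rot: [0.006, 0.999, 0.024, 0.021]
contact_force: [0.0, -0.0, -0.6]
width: 0.0252
```

```bash
python3 s.py
```

```text
pos [ 0.4613 -0.0026  0.0601] yaw 0.048 toolz [ 0.042 -0.012] F [ 0.  -0.  -0.6] w 0.0252 q [-0.1524  0.2764  2.0374 -0.0077  0.7845 -0.1949] t 12.1
```

play_rows([
  {"dx":0,"dy":0,"dz":-2,"turn":0,"fingers":1},
  {"dx":0,"dy":0,"dz":0,"turn":0,"fingers":1},
])

```text
clock: 12.27
position: [0.4618, -0.0026, 0.0603]
ee_rot: [0.007, 0.999, 0.024, 0.021]
contact_force: [0.7, -0.4, -0.4]
width: 0.0251
```

```bash
python3 s.py
```

```text
pos [ 0.4618 -0.0026  0.0603] yaw 0.048 toolz [ 0.043 -0.012] F [ 0.7 -0.4 -0.4] w 0.0251 q [-0.1522  0.2763  2.037  -0.0077  0.7839 -0.1949] t 12.27
```

play_rows([
  {"dx":0,"dy":0,"dz":6,"turn":0,"fingers":1},
  {"dx":0,"dy":0,"dz":18,"turn":0,"fingers":1},
  {"dx":0,"dy":0,"dz":20,"turn":0,"fingers":1},
  {"dx":10,"dy":-3,"dz":8,"turn":0,"fingers":1},
  {"dx":25,"dy":-7,"dz":0,"turn":0,"fingers":1},
  {"dx":35,"dy":-9,"dz":0,"turn":-0.02,"fingers":1},
  {"dx":35,"dy":-10,"dz":0,"turn":-0.03,"fingers":1},
  {"dx":35,"dy":-10,"dz":0,"turn":-0.03,"fingers":1},
  {"dx":29,"dy":-8,"dz":0,"turn":0,"fingers":1},
  {"dx":19,"dy":-6,"dz":0,"turn":0,"fingers":1},
  {"dx":8,"dy":-2,"dz":0,"turn":0,"fingers":1},
  {"dx":2,"dy":0,"dz":0,"turn":0,"fingers":1},
  {"dx":0,"dy":0,"dz":0,"turn":0,"fingers":1},
])

```text
clock: 13.35
position: [0.6666, -0.0599, 0.1149]
ee_rot: [0.007, 1.0, -0.018, 0.02]
contact_force: [0.2, -0.1, -0.3]
width: 0.0254
```

```bash
python3 s.py; python3 w.py w6.png|tail -n +3
```

```text
pos [ 0.6666 -0.0599  0.1149] yaw -0.036 toolz [ 0.04  -0.014] F [ 0.2 -0.1 -0.3] w 0.0254 q [-0.1902  0.4808  1.5103 -0.007   1.1084 -0.1511] t 13.35
tower_mid 0.57 [318. 287.] 6341 [ 0.6672 -0.1033  0.06  ]
tower_mid 0.2 [317. 116.] 22344 [0.6709 0.0144 0.06  ]
wizard_mid 0.6 [ 22. 222.] 981 [ 0.3978 -0.0451  0.06  ]
wizard_mid 0.59 [159. 313.] 969 [ 0.5343 -0.1296  0.06  ]
wizard_mid 0.53 [304. 341.] 69 [ 0.654  -0.1575  0.06  ]
golem_mid 0.88 [41. 77.] 2455 [0.4619 0.0723 0.06  ]
```

View pics/w6.png

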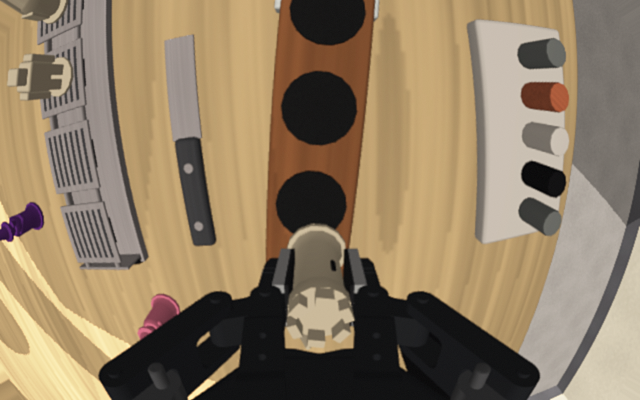

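The tower is held upright between the fingers, with its target pad just ahead at (311,205). Lowering it now.

play_rows([
  {"dx":0,"dy":3,"dz":-8,"turn":0,"fingers":1},
  {"dx":-1,"dy":3,"dz":-15,"turn":0,"fingers":1},
  {"dx":0,"dy":2,"dz":-14,"turn":0,"fingers":1},
  {"dx":0,"dy":0,"dz":-8,"turn":0,"fingers":1},
  {"dx":0,"dy":0,"dz":-4,"turn":0,"fingers":1},
  {"dx":0,"dy":0,"dz":-1,"turn":0,"fingers":1},
])

```text
clock: 14.1
position: [0.6608, -0.049, 0.0646]
ee_rot: [0.007, 1.0, -0.017, 0.021]
contact_force: [0.1, -0.2, -0.5]
width: 0.025
```

```bash
python3 s.py
```

```text
pos [ 0.6608 -0.049   0.0646] yaw -0.035 toolz [ 0.041 -0.014] F [ 0.1 -0.2 -0.5] w 0.025 q [-0.1754  0.5185  1.585  -0.0077  0.9953 -0.1366] t 14.1
```

play_rows([
  {"dx":3,"dy":-1,"dz":-1,"turn":0,"fingers":1},
  {"dx":1,"dy":0,"dz":-1,"turn":0,"fingers":1},
  {"dx":0,"dy":0,"dz":-0.8,"turn":0,"fingers":1},
  {"dx":0,"dy":0,"dz":-0.6,"turn":0,"fingers":1},
])

```text
clock: 14.43
position: [0.6659, -0.0503, 0.062]
ee_rot: [0.007, 1.0, -0.017, 0.022]
contact_force: [-0.2, -0.5, -0.7]
width: 0.0255
```

```bash
python3 s.py
```

```text
pos [ 0.6659 -0.0503  0.062 ] yaw -0.034 toolz [ 0.043 -0.014] F [-0.2 -0.5 -0.7] w 0.0255 q [-0.176   0.5269  1.5767 -0.0078  0.9933 -0.1371] t 14.43
```

play_rows([
  {"dx":0,"dy":0,"dz":-1,"turn":0,"fingers":1},
  {"dx":0,"dy":0,"dz":-0.8,"turn":0,"fingers":1},
])

```text
clock: 14.6
position: [0.6667, -0.0505, 0.061]
ee_rot: [0.007, 1.0, -0.018, 0.022]
contact_force: [-1.7, 0.2, 3.4]
width: 0.0251
```

```bash
python3 s.py
```

```text
pos [ 0.6667 -0.0505  0.061 ] yaw -0.035 toolz [ 0.045 -0.014] F [-1.7  0.2  3.4] w 0.0251 q [-0.1762  0.5281  1.5774 -0.0077  0.9897 -0.137 ] t 14.6
```

play_rows([
  {"dx":0,"dy":0,"dz":0,"turn":0,"fingers":-1},
  {"dx":0,"dy":0,"dz":0,"turn":0,"fingers":-1},
  {"dx":0,"dy":0,"dz":0,"turn":0,"fingers":-1},
  {"dx":0,"dy":0,"dz":0,"turn":0,"fingers":-1},
  {"dx":0,"dy":0,"dz":8,"turn":0,"fingers":-1},
  {"dx":0,"dy":0,"dz":25,"turn":0,"fingers":-1},
  {"dx":0,"dy":0,"dz":28,"turn":0,"fingers":-1},
  {"dx":0,"dy":0,"dz":16,"turn":0,"fingers":-1},
  {"dx":0,"dy":0,"dz":6,"turn":0,"fingers":-1},
  {"dx":0,"dy":0,"dz":0,"turn":0,"fingers":-1},
])

```text
clock: 15.43
position: [0.6657, -0.0505, 0.149]
ee_rot: [0.007, 1.0, -0.018, 0.022]
contact_force: [-0.7, 0.3, 0.4]
width: 0.0855
```

```bash
python3 s.py; python3 w.py w7.png|tail -n +3; python3 pads.py; python3 -c "
import cv2
a=cv2.imread('pics/w5.png')[60:180,260:420];cv2.imwrite('pics/g5.png',cv2.resize(a,None,fx=4,fy=4,interpolation=3))"
```

```text
pos [ 0.6657 -0.0505  0.149 ] yaw -0.035 toolz [ 0.043 -0.014] F [-0.7  0.3  0.4] w 0.0855 q [-0.1764  0.4496  1.4728 -0.0071  1.1739 -0.1386] t 15.43
tower_mid 0.79 [314. 216.] 2325 [ 0.6667 -0.0525  0.06  ]
wizard_mid 0.98 [308. 289.] 1781 [ 0.658  -0.1191  0.06  ]
wizard_mid 0.88 [ 41. 220.] 908 [ 0.3883 -0.046   0.06  ]
wizard_mid 0.58 [173. 294.] 390 [ 0.5331 -0.1241  0.06  ]
golem_mid 0.84 [68. 87.] 1991 [0.4614 0.0725 0.06  ]
owl_mid 0.73 [65. 17.] 1576 [0.4582 0.1373 0.06  ]
[ 297    2   66   62 3146] [0.6813 0.0872 0.034 ]
[ 290   88   65   64 3247] [0.6731 0.0188 0.034 ]
[ 285  175   61   53 1047] [ 0.6617 -0.043   0.034 ]
[282 252  55  43 848] [ 0.6548 -0.1114  0.034 ]
```

View pics/g5.png

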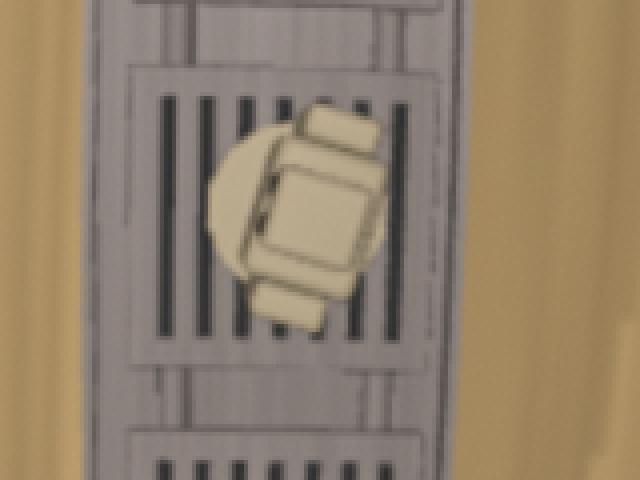

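Run:
```python
from h import *
im=get_image("wrist"); s=dict(position=[.4485,-.0029,.1371],ee_rot=np.array([.005,1,.027,.013])/np.linalg.norm([.005,1,.027,.013]))
W=lambda p,z: at_z(*wray(im,s,(p[0]/4+260,p[1]/4+60)),z)[:2]
h=[W(p,.089) for p in [(283,168),(375,190),(350,268),(258,240)]]
print(np.mean(h,0)); e=[h[1]-h[0],h[2]-h[3],h[3]-h[0],h[2]-h[1]]; print([np.round((np.linalg.norm(v),np.arctan2(v[1],v[0])),3) for v in e])
a,b=W((342,125),.075),W((287,305),.075); v=a-b; print((a+b)/2,np.linalg.norm(v),np.arctan2(-v[0],v[1]))
b=[W((x,y),.037) for x,y in [(208,215)]]; print(b)
```

```text
[0.45776862 0.07342155]
[array([ 0.014, -0.168]), array([ 0.014, -0.237]), array([ 0.011, -1.843]), array([ 0.012, -1.812])]
[0.45869613 0.0731803 ] 0.029520061288930578 -0.23151275162180474
[array([0.4425252 , 0.07094909])]
```

The golem's yaw is about −0.24 rad and its centre is at (0.458, 0.0735). The tower is placed within 2 mm of its pad centre.

play_rows([
  {"dx":-20,"dy":12,"dz":0,"turn":-0.04,"fingers":-1},
  {"dx":-35,"dy":21,"dz":0,"turn":-0.05,"fingers":-1},
  {"dx":-35,"dy":21,"dz":0,"turn":-0.05,"fingers":-1},
  {"dx":-35,"dy":21,"dz":0,"turn":-0.05,"fingers":-1},
  {"dx":-33,"dy":20,"dz":0,"turn":-0.02,"fingers":-1},
  {"dx":-20,"dy":13,"dz":0,"turn":0,"fingers":-1},
  {"dx":-12,"dy":8,"dz":0,"turn":0,"fingers":-1},
  {"dx":-4,"dy":3,"dz":0,"turn":0,"fingers":-1},
  {"dx":0,"dy":0,"dz":0,"turn":0,"fingers":-1},
  {"dx":0,"dy":0,"dz":0,"turn":0,"fingers":-1},
])

```text
clock: 16.67
position: [0.4599, 0.0705, 0.1389]
ee_rot: [0.01, 0.992, -0.129, 0.014]
contact_force: [-0.4, 0.8, 0.1]
width: 0.0854
```

```bash
python3 s.py; python3 w.py w8.png|tail -n +3
```

```text
pos [0.4599 0.0705 0.1389] yaw -0.258 toolz [ 0.026 -0.023] F [-0.4  0.8  0.1] w 0.0854 q [ 0.0203  0.1884  1.9069 -0.0273  1.021   0.2928] t 16.67
tower_mid 0.86 [546. 273.] 1559 [ 0.6715 -0.055   0.06  ]
tower_mid 0.52 [288. 120.] 3714 [0.4604 0.1432 0.06  ]
wizard_mid 0.96 [532. 323.] 666 [ 0.663  -0.1224  0.06  ]
wizard_mid 0.91 [246. 333.] 885 [ 0.3692 -0.0218  0.06  ]
wizard_mid 0.38 [392. 355.] 85 [ 0.4944 -0.0905  0.06  ]
golem_mid 0.97 [313. 213.] 1885 [0.4592 0.075  0.06  ]
owl_mid 0.81 [240.  18.] 1483 [0.4478 0.2219 0.06  ]
owl_mid 0.76 [276. 127.] 1915 [0.4514 0.1412 0.06  ]
```

View pics/w8.png

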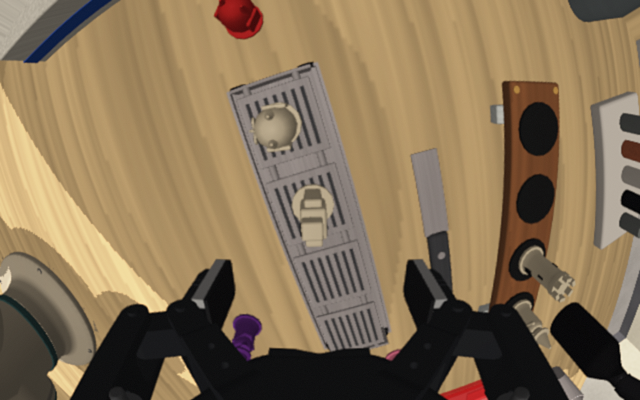

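play_rows([
  {"dx":-1,"dy":1,"dz":-10,"turn":0.01,"fingers":-1},
  {"dx":-2,"dy":1,"dz":-18,"turn":0,"fingers":-1},
  {"dx":-2,"dy":1,"dz":-18,"turn":0,"fingers":-1},
  {"dx":-2,"dy":0,"dz":-14,"turn":0,"fingers":-1},
  {"dx":-1,"dy":0,"dz":-9,"turn":0,"fingers":-1},
  {"dx":0,"dy":0,"dz":-4,"turn":0,"fingers":-1},
  {"dx":0,"dy":0,"dz":-1,"turn":0,"fingers":-1},
])

```text
clock: 17.5
position: [0.4595, 0.0702, 0.0626]
ee_rot: [0.009, 0.992, -0.127, 0.018]
contact_force: [0.3, -0.7, 0.7]
width: 0.0854
```

```bash
python3 s.py
```

```text
pos [0.4595 0.0702 0.0626] yaw -0.254 toolz [ 0.033 -0.023] F [ 0.3 -0.7  0.7] w 0.0854 q [ 0.02    0.2827  2.0175 -0.0327  0.8091  0.2969] t 17.5
```

play_rows([
  {"dx":0,"dy":2,"dz":-3,"turn":0,"fingers":-1},
  {"dx":-1,"dy":2,"dz":-2,"turn":0,"fingers":-1},
  {"dx":0,"dy":0,"dz":-0.5,"turn":0,"fingers":1},
  {"dx":0,"dy":0,"dz":-0.3,"turn":0,"fingers":1},
  {"dx":0,"dy":0,"dz":-0.3,"turn":0,"fingers":1},
])

```text
clock: 17.92
position: [0.4614, 0.0742, 0.0573]
ee_rot: [0.009, 0.992, -0.127, 0.02]
contact_force: [0.1, 0.2, -0.1]
width: 0.0516
```

```bash
python3 s.py
```

```text
pos [0.4614 0.0742 0.0573] yaw -0.255 toolz [ 0.037 -0.023] F [ 0.1  0.2 -0.1] w 0.0516 q [ 0.0288  0.292   2.0218 -0.0338  0.7919  0.3078] t 17.92
```

play_rows([
  {"dx":-2,"dy":0,"dz":0.5,"turn":0,"fingers":1},
  {"dx":-1,"dy":0,"dz":0,"turn":0,"fingers":1},
  {"dx":0,"dy":0,"dz":0,"turn":0,"fingers":1},
  {"dx":0,"dy":0,"dz":0,"turn":0,"fingers":1},
  {"dx":0,"dy":0,"dz":0,"turn":0,"fingers":1},
  {"dx":0,"dy":0,"dz":0,"turn":0,"fingers":1},
])

```text
clock: 18.42
position: [0.4584, 0.0743, 0.0592]
ee_rot: [0.009, 0.992, -0.127, 0.021]
contact_force: [-0.2, -0.2, -0.3]
width: 0.0177
```

```bash
python3 s.py
```

```text
pos [0.4584 0.0743 0.0592] yaw -0.255 toolz [ 0.039 -0.023] F [-0.2 -0.2 -0.3] w 0.0177 q [ 0.0293  0.2847  2.0271 -0.0339  0.7916  0.308 ] t 18.42
```

play_rows([
  {"dx":0,"dy":0,"dz":6,"turn":0,"fingers":1},
  {"dx":0,"dy":0,"dz":18,"turn":0,"fingers":1},
  {"dx":0,"dy":0,"dz":20,"turn":0,"fingers":1},
  {"dx":10,"dy":-3,"dz":8,"turn":0,"fingers":1},
  {"dx":25,"dy":-7,"dz":0,"turn":0.02,"fingers":1},
  {"dx":35,"dy":-9,"dz":0,"turn":0.03,"fingers":1},
  {"dx":36,"dy":-10,"dz":0,"turn":0.03,"fingers":1},
  {"dx":36,"dy":-10,"dz":0,"turn":0.03,"fingers":1},
  {"dx":32,"dy":-8,"dz":0,"turn":0.02,"fingers":1},
  {"dx":21,"dy":-5,"dz":0,"turn":0,"fingers":1},
  {"dx":10,"dy":-2,"dz":0,"turn":0,"fingers":1},
  {"dx":3,"dy":0,"dz":0,"turn":0,"fingers":1},
  {"dx":0,"dy":0,"dz":0,"turn":0,"fingers":1},
])

```text
clock: 19.5
position: [0.6723, 0.017, 0.1171]
ee_rot: [0.008, 0.998, -0.059, 0.021]
contact_force: [-0.5, -0.0, -1.0]
width: 0.0178
```

```bash
python3 s.py; python3 w.py w9.png|tail -n +3
```

```text
pos [0.6723 0.017  0.1171] yaw -0.118 toolz [ 0.04  -0.019] F [-0.5 -0.  -1. ] w 0.0178 q [-0.0694  0.4844  1.4981 -0.0182  1.118   0.0561] t 19.5
tower_mid 0.67 [321. 339.] 918 [ 0.665  -0.0812  0.06  ]
wizard_mid 0.69 [ 52. 302.] 818 [ 0.3969 -0.0341  0.06  ]
golem_mid 0.65 [318. 278.] 3885 [ 0.6702 -0.0208  0.06  ]
golem_mid 0.62 [ 94. 255.] 2420 [0.4899 0.0149 0.06  ]
owl_mid 0.77 [ 32. 115.] 1891 [0.4588 0.1398 0.06  ]
owl_mid 0.72 [41. 18.] 1336 [0.4807 0.2152 0.06  ]
owl_mid 0.47 [106. 189.] 9966 [0.5248 0.0665 0.06  ]
```

View pics/w9.png

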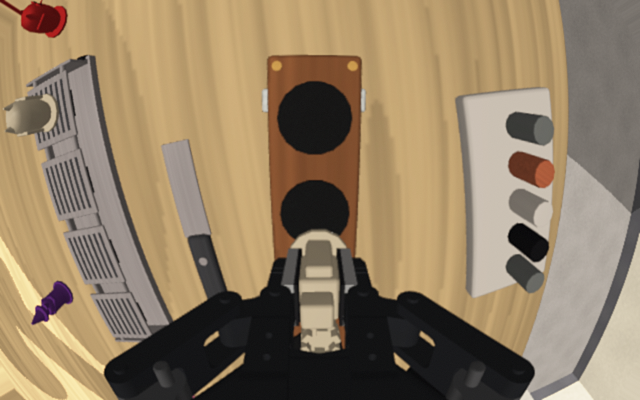

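The golem is held squarely, with its pad just ahead at (315,210) and one more empty pad at (314,118). Lowering it.

play_rows([
  {"dx":1,"dy":1,"dz":-8,"turn":0,"fingers":1},
  {"dx":2,"dy":0,"dz":-16,"turn":0,"fingers":1},
  {"dx":1,"dy":0,"dz":-15,"turn":0,"fingers":1},
  {"dx":1,"dy":0,"dz":-9,"turn":0,"fingers":1},
  {"dx":1,"dy":0,"dz":-4,"turn":0,"fingers":1},
  {"dx":0,"dy":0,"dz":-1.5,"turn":0,"fingers":1},
])

```text
clock: 20.25
position: [0.6733, 0.0208, 0.0629]
ee_rot: [0.008, 0.998, -0.058, 0.021]
contact_force: [0.0, 0.2, -1.2]
width: 0.0176
```

```bash
python3 s.py
```

```text
pos [0.6733 0.0208 0.0629] yaw -0.115 toolz [ 0.04  -0.019] F [ 0.   0.2 -1.2] w 0.0176 q [-0.0638  0.5352  1.5578 -0.0191  1.0075  0.0612] t 20.25
```

play_rows([
  {"dx":0,"dy":-2,"dz":-1.2,"turn":0,"fingers":1},
  {"dx":0,"dy":0,"dz":-1,"turn":0,"fingers":1},
  {"dx":0,"dy":0,"dz":-1,"turn":0,"fingers":1},
  {"dx":0,"dy":0,"dz":-0.8,"turn":0,"fingers":1},
])

```text
clock: 20.58
position: [0.6732, 0.0189, 0.0598]
ee_rot: [0.008, 0.998, -0.057, 0.021]
contact_force: [-2.5, 0.5, 4.6]
width: 0.0176
```

```bash
python3 s.py
```

```text
pos [0.6732 0.0189 0.0598] yaw -0.115 toolz [ 0.04  -0.018] F [-2.5  0.5  4.6] w 0.0176 q [-0.0668  0.538   1.5617 -0.0187  1.0005  0.0579] t 20.58
```

Contact at 4.6 N, so I release and rise.

play_rows([
  {"dx":0,"dy":0,"dz":0,"turn":0,"fingers":-1},
  {"dx":0,"dy":0,"dz":0,"turn":0,"fingers":-1},
  {"dx":0,"dy":0,"dz":0,"turn":0,"fingers":-1},
  {"dx":0,"dy":0,"dz":0,"turn":0,"fingers":-1},
  {"dx":0,"dy":0,"dz":8,"turn":0,"fingers":-1},
  {"dx":0,"dy":0,"dz":25,"turn":0,"fingers":-1},
  {"dx":0,"dy":0,"dz":28,"turn":0,"fingers":-1},
  {"dx":0,"dy":0,"dz":16,"turn":0,"fingers":-1},
  {"dx":0,"dy":0,"dz":6,"turn":0,"fingers":-1},
  {"dx":0,"dy":0,"dz":0,"turn":0,"fingers":-1},
])

```text
clock: 21.42
position: [0.6734, 0.0186, 0.1486]
ee_rot: [0.008, 0.998, -0.057, 0.022]
contact_force: [0.6, 0.2, 0.8]
width: 0.0852
```

```bash
python3 s.py; python3 w.py w10.png|tail -n +3; python3 pads.py
```

```text
pos [0.6734 0.0186 0.1486] yaw -0.115 toolz [ 0.042 -0.019] F [0.6 0.2 0.8] w 0.0852 q [-0.0671  0.4599  1.4562 -0.0174  1.1821  0.0542] t 21.42
tower_mid 0.85 [315. 293.] 2237 [ 0.6662 -0.0545  0.06  ]
wizard_mid 0.97 [315. 339.] 707 [ 0.659  -0.1081  0.06  ]
wizard_mid 0.82 [ 65. 289.] 808 [ 0.3912 -0.0365  0.06  ]
wizard_mid 0.67 [186. 377.] 127 [ 0.5055 -0.1607  0.06  ]
golem_mid 0.8 [314. 212.] 1725 [0.6745 0.0194 0.06  ]
golem_mid 0.49 [311. 179.] 17148 [0.6752 0.0452 0.06  ]
golem_mid 0.43 [314. 339.] 700 [ 0.6587 -0.1081  0.06  ]
owl_mid 0.89 [63. 24.] 1125 [0.4789 0.2164 0.06  ]
owl_mid 0.7 [ 54. 112.] 1496 [0.4578 0.1402 0.06  ]
[ 283   86   66   64 3269] [0.6815 0.0883 0.034 ]
[ 286  174   61   56 1245] [0.6721 0.026  0.034 ]
[288 251  55  47 850] [ 0.6627 -0.0426  0.034 ]
```

play_rows([
  {"dx":-20,"dy":12,"dz":0,"turn":0.04,"fingers":-1},
  {"dx":-36,"dy":20,"dz":0,"turn":0.05,"fingers":-1},
  {"dx":-36,"dy":20,"dz":0,"turn":0.05,"fingers":-1},
  {"dx":-36,"dy":20,"dz":0,"turn":0.02,"fingers":-1},
  {"dx":-36,"dy":20,"dz":0,"turn":0,"fingers":-1},
  {"dx":-26,"dy":15,"dz":0,"turn":0,"fingers":-1},
  {"dx":-14,"dy":9,"dz":0,"turn":0,"fingers":-1},
  {"dx":-5,"dy":3,"dz":0,"turn":0,"fingers":-1},
  {"dx":-1,"dy":1,"dz":0,"turn":0,"fingers":-1},
  {"dx":0,"dy":0,"dz":0,"turn":0,"fingers":-1},
])

```text
clock: 22.6
position: [0.4507, 0.1391, 0.1363]
ee_rot: [0.007, 1.0, 0.025, 0.014]
contact_force: [0.1, -0.4, -0.3]
width: 0.0858
```

```bash
python3 s.py; python3 w.py w11.png|tail -n +3
```

```text
pos [0.4507 0.1391 0.1363] yaw 0.05 toolz [ 0.028 -0.014] F [ 0.1 -0.4 -0.3] w 0.0858 q [ 0.1657  0.2001  1.8985 -0.0217  1.0179  0.1267] t 22.6
tower_mid 0.68 [315. 213.] 2039 [0.4503 0.1441 0.06  ]
wizard_mid 0.76 [460. 393.] 279 [ 0.6376 -0.0863  0.06  ]
golem_mid 0.6 [524. 318.] 154 [0.6807 0.0302 0.06  ]
owl_mid 0.56 [309.  81.] 1403 [0.4422 0.2352 0.06  ]
```

View pics/w11.png

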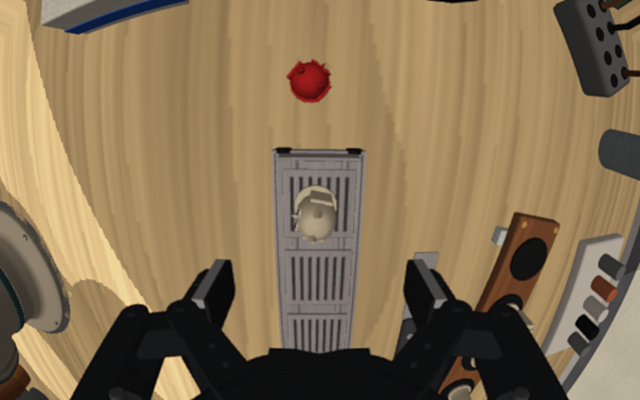

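The owl is in view at (315,213), next to the rack's end bracket. Descending to it.

play_rows([
  {"dx":-1,"dy":2,"dz":-10,"turn":0,"fingers":-1},
  {"dx":-2,"dy":2,"dz":-19,"turn":0,"fingers":-1},
  {"dx":-2,"dy":1,"dz":-19,"turn":0,"fingers":-1},
  {"dx":-2,"dy":1,"dz":-16,"turn":0,"fingers":-1},
  {"dx":-1,"dy":0,"dz":-9,"turn":0,"fingers":-1},
  {"dx":0,"dy":0,"dz":-4,"turn":0,"fingers":-1},
  {"dx":0,"dy":0,"dz":-1,"turn":0,"fingers":-1},
])

```text
clock: 23.43
position: [0.4521, 0.1422, 0.0562]
ee_rot: [0.007, 1.0, 0.021, 0.018]
contact_force: [-0.5, -0.2, 0.1]
width: 0.0854
```

```bash
python3 s.py
```

```text
pos [0.4521 0.1422 0.0562] yaw 0.042 toolz [ 0.036 -0.014] F [-0.5 -0.2  0.1] w 0.0854 q [ 0.1727  0.3026  2.0078 -0.0276  0.7978  0.1498] t 23.43
```

play_rows([
  {"dx":-1,"dy":0,"dz":-2.5,"turn":0,"fingers":-1},
  {"dx":-1,"dy":0,"dz":-1.5,"turn":0,"fingers":1},
  {"dx":0,"dy":0,"dz":-0.5,"turn":0,"fingers":1},
  {"dx":0,"dy":0,"dz":-0.3,"turn":0,"fingers":1},
  {"dx":0,"dy":0,"dz":-0.3,"turn":0,"fingers":1},
])

```text
clock: 23.85
position: [0.453, 0.1419, 0.0522]
ee_rot: [0.007, 1.0, 0.02, 0.02]
contact_force: [0.3, -1.0, -0.1]
width: 0.0389
```

```bash
python3 s.py
```

```text
pos [0.453  0.1419 0.0522] yaw 0.041 toolz [ 0.04  -0.013] F [ 0.3 -1.  -0.1] w 0.0389 q [ 0.1717  0.3078  2.0142 -0.0282  0.7822  0.151 ] t 23.85
```

play_rows([
  {"dx":-2,"dy":0,"dz":0,"turn":0,"fingers":1},
  {"dx":0,"dy":0,"dz":0,"turn":0,"fingers":1},
  {"dx":0,"dy":0,"dz":0,"turn":0,"fingers":1},
  {"dx":0,"dy":0,"dz":0,"turn":0,"fingers":1},
])

```text
clock: 24.18
position: [0.4517, 0.1421, 0.0535]
ee_rot: [0.007, 1.0, 0.02, 0.022]
contact_force: [0.7, -0.5, -0.2]
width: 0.0278
```

```bash
python3 s.py
```

```text
pos [0.4517 0.1421 0.0535] yaw 0.041 toolz [ 0.044 -0.013] F [ 0.7 -0.5 -0.2] w 0.0278 q [ 0.1727  0.3032  2.0174 -0.0284  0.7804  0.1519] t 24.18
```

play_rows([
  {"dx":0,"dy":0,"dz":6,"turn":0,"fingers":1},
  {"dx":0,"dy":0,"dz":18,"turn":0,"fingers":1},
  {"dx":0,"dy":0,"dz":20,"turn":0,"fingers":1},
  {"dx":10,"dy":-3,"dz":8,"turn":0,"fingers":1},
  {"dx":26,"dy":-6,"dz":0,"turn":-0.02,"fingers":1},
  {"dx":38,"dy":-8,"dz":0,"turn":-0.03,"fingers":1},
  {"dx":39,"dy":-9,"dz":0,"turn":-0.03,"fingers":1},
  {"dx":39,"dy":-9,"dz":0,"turn":-0.03,"fingers":1},
  {"dx":35,"dy":-9,"dz":0,"turn":-0.02,"fingers":1},
  {"dx":23,"dy":-6,"dz":0,"turn":0,"fingers":1},
  {"dx":11,"dy":-2,"dz":0,"turn":0,"fingers":1},
  {"dx":3,"dy":0,"dz":0,"turn":0,"fingers":1},
  {"dx":0,"dy":0,"dz":0,"turn":0,"fingers":1},
])

```text
clock: 25.27
position: [0.6803, 0.0866, 0.1115]
ee_rot: [0.008, 0.999, -0.047, 0.019]
contact_force: [0.2, -0.5, -1.1]
width: 0.0276
```

```bash
python3 s.py; python3 w.py w12.png|tail -n +3
```

```text
pos [0.6803 0.0866 0.1115] yaw -0.094 toolz [ 0.037 -0.017] F [ 0.2 -0.5 -1.1] w 0.0276 q [ 0.0349  0.5093  1.4677 -0.0207  1.1281  0.1376] t 25.27
tower_mid 0.43 [312. 348.] 25 [ 0.6677 -0.0159  0.06  ]
wizard_mid 0.55 [ 68. 342.] 732 [ 0.4007 -0.0211  0.06  ]
wizard_mid 0.52 [195. 393.] 69 [ 0.543  -0.0788  0.06  ]
golem_mid 0.75 [317. 338.] 591 [ 0.6728 -0.0049  0.06  ]
owl_mid 0.85 [40. 82.] 1377 [0.4854 0.2257 0.06  ]
owl_mid 0.64 [319. 279.] 4914 [0.6793 0.0516 0.06  ]
```

View pics/w12.png

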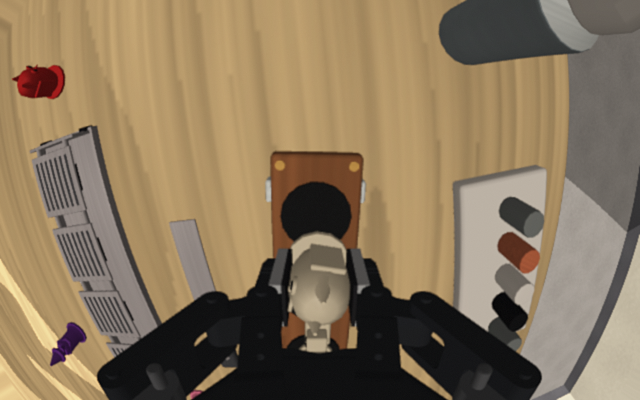

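The owl is held, with the last pad ahead at (315,213). Lowering it.

play_rows([
  {"dx":1,"dy":0,"dz":-8,"turn":0,"fingers":1},
  {"dx":2,"dy":0,"dz":-16,"turn":0,"fingers":1},
  {"dx":1,"dy":0,"dz":-15,"turn":0,"fingers":1},
  {"dx":1,"dy":0,"dz":-9,"turn":0,"fingers":1},
  {"dx":1,"dy":0,"dz":-4,"turn":0,"fingers":1},
  {"dx":0,"dy":0,"dz":-1,"turn":0,"fingers":1},
])

```text
clock: 26.02
position: [0.6806, 0.0894, 0.0579]
ee_rot: [0.008, 0.999, -0.045, 0.019]
contact_force: [0.4, 0.6, -1.2]
width: 0.0278
```

```bash
python3 s.py
```

```text
pos [0.6806 0.0894 0.0579] yaw -0.09 toolz [ 0.037 -0.017] F [ 0.4  0.6 -1.2] w 0.0278 q [ 0.0389  0.5587  1.526  -0.0215  1.0207  0.1399] t 26.02
```

play_rows([
  {"dx":1,"dy":-1,"dz":-1.2,"turn":0,"fingers":1},
  {"dx":0,"dy":0,"dz":-1,"turn":0,"fingers":1},
  {"dx":0,"dy":0,"dz":-1,"turn":0,"fingers":1},
  {"dx":0,"dy":0,"dz":-0.8,"turn":0,"fingers":1},
])

```text
clock: 26.35
position: [0.6821, 0.0885, 0.0546]
ee_rot: [0.008, 0.999, -0.045, 0.019]
contact_force: [0.5, 0.4, -0.6]
width: 0.0275
```

```bash
python3 s.py
```

```text
pos [0.6821 0.0885 0.0546] yaw -0.09 toolz [ 0.038 -0.017] F [ 0.5  0.4 -0.6] w 0.0275 q [ 0.0375  0.5631  1.5273 -0.0216  1.0138  0.1383] t 26.35
```

play_rows([
  {"dx":0,"dy":0,"dz":-0.8,"turn":0,"fingers":1},
  {"dx":0,"dy":0,"dz":-0.6,"turn":0,"fingers":1},
])

```text
clock: 26.52
position: [0.6827, 0.0885, 0.054]
ee_rot: [0.008, 0.999, -0.045, 0.02]
contact_force: [-0.1, 0.4, -0.2]
width: 0.0279
```

```bash
python3 s.py
```

```text
pos [0.6827 0.0885 0.054 ] yaw -0.09 toolz [ 0.04  -0.017] F [-0.1  0.4 -0.2] w 0.0279 q [ 0.0374  0.5636  1.528  -0.0216  1.0108  0.1384] t 26.52
```

play_rows([
  {"dx":0,"dy":0,"dz":-0.9,"turn":0,"fingers":1},
  {"dx":0,"dy":0,"dz":-0.8,"turn":0,"fingers":1},
])

```text
clock: 26.68
position: [0.6829, 0.0885, 0.0537]
ee_rot: [0.007, 0.999, -0.045, 0.021]
contact_force: [-2.1, 0.3, 4.6]
width: 0.0275
```

```bash
python3 s.py
```

```text
pos [0.6829 0.0885 0.0537] yaw -0.09 toolz [ 0.041 -0.017] F [-2.1  0.3  4.6] w 0.0275 q [ 0.0374  0.5638  1.5286 -0.0216  1.0091  0.1385] t 26.68
```

Contact. I release, rise clear and back off towards the robot so the cameras can see the result.

play_rows([
  {"dx":0,"dy":0,"dz":0,"turn":0,"fingers":-1},
  {"dx":0,"dy":0,"dz":0,"turn":0,"fingers":-1},
  {"dx":0,"dy":0,"dz":0,"turn":0,"fingers":-1},
  {"dx":0,"dy":0,"dz":0,"turn":0,"fingers":-1},
  {"dx":0,"dy":0,"dz":8,"turn":0,"fingers":-1},
  {"dx":0,"dy":0,"dz":25,"turn":0,"fingers":-1},
  {"dx":0,"dy":0,"dz":30,"turn":0,"fingers":-1},
  {"dx":0,"dy":0,"dz":30,"turn":0,"fingers":-1},
  {"dx":0,"dy":0,"dz":20,"turn":0,"fingers":-1},
  {"dx":-15,"dy":0,"dz":10,"turn":0,"fingers":-1},
  {"dx":-30,"dy":0,"dz":5,"turn":0,"fingers":-1},
  {"dx":-35,"dy":0,"dz":5,"turn":0,"fingers":-1},
  {"dx":-35,"dy":0,"dz":0,"turn":0,"fingers":-1},
  {"dx":-35,"dy":0,"dz":0,"turn":0,"fingers":-1},
  {"dx":-30,"dy":0,"dz":0,"turn":0,"fingers":-1},
  {"dx":-15,"dy":0,"dz":0,"turn":0,"fingers":-1},
  {"dx":-5,"dy":0,"dz":0,"turn":0,"fingers":-1},
  {"dx":0,"dy":0,"dz":0,"turn":0,"fingers":-1},
])

```text
clock: 28.18
position: [0.4756, 0.0879, 0.1981]
ee_rot: [0.007, 0.999, -0.045, 0.026]
contact_force: [0.6, -0.4, -0.6]
width: 0.0854
```

```bash
python3 s.py
python3 - <<'E'
from h import *
S,T=get_image("scene"),get_image("top")
pads=dict(wizard_mid=(.6575,-.1205),tower_mid=(.665,-.051),golem_mid=(.6735,.018),owl_mid=(.682,.0878))
for l,g in pads.items():
    rs=[]
    for im in (S,T):
        q=project(im,[*g,.065])[0]; ms=[m for m in masks_of(im,l) if np.hypot(*(np.array(m["xy"])-q))<12 and m["region"].sum()<1200]
        if ms: ys,xs=np.where(ms[0]["region"]); rs.append(ray(im,(xs.mean(),ys.mean())))
    print(l,len(rs),np.round(tri(rs),4) if len(rs)==2 else [np.round(at_z(*r,.06),4) for r in rs],"pad",g)
a=S["pixels"][200:370,270:460,::-1]; b=T["pixels"][70:170,230:420,::-1]
cv2.imwrite("pics/fin.png",np.vstack([cv2.resize(x,None,fx=2.2,fy=2.2,interpolation=3) for x in (a,b)]))
E
```

```text
pos [0.4756 0.0879 0.1981] yaw -0.09 toolz [ 0.051 -0.016] F [ 0.6 -0.4 -0.6] w 0.0854 q [ 0.0528  0.1453  1.7959 -0.0209  1.1503  0.1515] t 28.18
wizard_mid 2 [ 0.6595 -0.1205  0.049 ] pad (0.6575, -0.1205)
tower_mid 1 [array([ 0.6672, -0.0489,  0.06  ])] pad (0.665, -0.051)
golem_mid 2 [0.6753 0.0106 0.0629] pad (0.6735, 0.018)
owl_mid 1 [array([0.685 , 0.0833, 0.06  ])] pad (0.682, 0.0878)
```

View pics/fin.png

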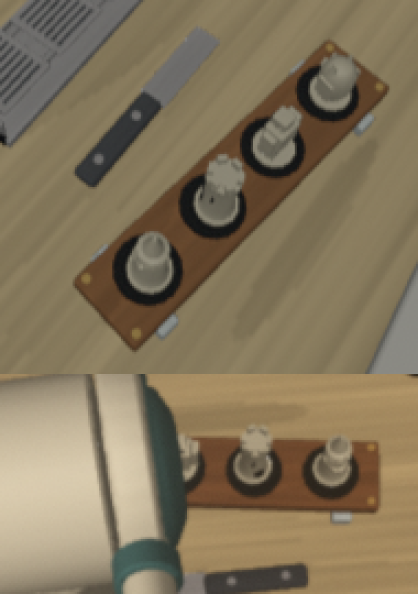

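All four stand upright with their bases well inside the black pads, in the order owl, golem, tower, wizard. The arm blocks part of the top view, which explains the golem's odd two-view result (0.0106); the wrist view gave 0.0194 against the pad's 0.018.

```bash
python3 -c "
from rig import *
print(sign_off())"
```

```text
the job is handed in; nothing more can be done
None
```

I moved all four miniatures to the priming rack in their original left-to-right order: owl, golem, tower, wizard. Each was lowered until it touched its pad (about 3–5 N) and then released. The job was handed in at about 28 s on the robot's clock, with the gripper open and clear.

**Last checks:**
- **Upright, on the pads:** the final scene picture shows all four upright with their bases inside the black pads.
- **Wizard, tower and golem:** wrist-camera checks after each release put them within about 2 mm of their pad centres (allowed margin 9 mm).
- **Owl:** it had no wrist check after release. The gripper let go of it within about 1 mm of the pad centre, and a single-view reading put it within about 5 mm.

**Disagreement:** the final two-view reading put the golem about 7 mm off in y, because the arm hid part of it in the top view. The earlier wrist reading had it about 1.5 mm off, and the scene picture shows it well on its pad.

**Tool tilt:** the tool picked up a forward tilt of about 2.5° while moving. It stayed about the same from grasp to placing, so the figures were not visibly affected.

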